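# Unload a bracket from a click-stop swivel drill jig

## Task

Turn the drill jig on its base (it has a lever for this), click by click, until its open mouth sits in the click that faces straight out through the front gap of the swarf guard. Then slide the bracket forward along the bed from under the two side lips, lift it clear and set it down flat, rib upward, inside the steel tray, without dropping it; leave the jig in that click and the bottle and wrench where they are.

Things in the scene. Friction and masses are not known exactly. Their poses are not given: they have to be found in the camera images.
- base: Fixed round grey base, 240 mm across, 30 mm high; origin on the bench at its centre. Its -x axis points out through the front gap of the guard (roughly to the robot's right, world -y, within 22 degrees). The guard, a 4 mm dark steel wall at radius 107 mm, rises to 75 mm above the bench and spans 30 to 132 degrees either side of that axis: open in front (100 mm wide) and behind.
- guard_gap (a point): Middle of the guard's front gap, 107 mm from the base's centre along its -x axis, 75 mm above the bench (height of the guard's top edge).
- swivel: Drill jig on a 180 mm steel disc turning about the base's vertical axis. Clicks every 30 degrees: a spring draws it to the nearest click; passing one takes about 5 to 6 N at the lever. Mouth towards its -x. Target: same yaw as the base (a click). Starts about 45 to 100 degrees anticlockwise (from above) of that; settles 2 or 3 clicks off. Origin: centre of the bed, 55 mm above the bench.
- lips (a point): Midway between the front ends of the two overhanging lips: on the swivel's origin axis, 11.5 mm above the bed (the lips' underside). In swivel axes from the origin: lips x 0 to 58 mm, reaching in to y +-27.5 mm, tops 17.5 mm above the bed; side rails x -10 to 58, y +-36.5 to 44.5 mm; rear stop at x 57 mm.
- bridge_edge (a point): Middle of the front lower edge of the grey bridge: 24 mm from the axis towards the mouth, 58 mm above the bed. The bridge runs 60 mm back from here, 114 mm wide, with a block 56 mm wide on it up to 140 mm above the bed (cap 148). It bars a gripper from straight above the bracket: lean back about 35 degrees, fingers pointing down and into the mouth.
- lever_knob (a point): Top centre of the black upright lever knob, 22 mm diameter, from 115 to 165 mm above the bench, at the end of a 12 mm steel arm (centre 121 mm above the bench) that sticks out of the back of the bridge along the swivel's +x axis; 125 mm from the swivel axis. Turns with the swivel; push it sideways along its arc, or pinch it.
- bracket: Aluminium bracket, 0.2 to 0.4 kg: foot 110 (x) x 70 (y) x 10 mm; upright rib 12 mm thick (y) on its centre line, x -50 to 0 mm, 10 to 50 mm above the underside. Origin: centre of the underside. Starts on the bed, within 8 mm of its centre, yaw as the swivel (rib at the mouth end). To be free of the lips it must slide at least 55 mm towards the mouth; 70 mm is safe.
- tray: Open dark steel tray, 210 (x) x 170 (y) x 30 mm outside, 4 mm walls and floor, fixed to the bench; origin: centre of its underside.
- oil_bottle: White bottle with black cap, 60 mm diameter, 150 mm tall, standing; origin centre of underside. Leave alone.
- wrench: Steel wrench, 180 mm long, lying on the bench. Leave alone.

How it is judged (in metres and radians):
On the way, in this order (a step that is already met when the one before it is completed fails the run):
1. the jig rests in the click that faces the guard's front gap, the bracket still under the lips (angle between the x axis of swivel and the x axis of base, either way round below 0.12 rad and x of bracket in the frame of swivel between -0.03 and 0.03 m and x of lever_knob in the frame of base above 0 m), for 0.3 s.
2. the bracket has slid 40 mm or more forward along the bed, still low (x of bracket in the frame of swivel between -0.12 and -0.04 m and z of bracket in the frame of swivel below 0.015 m and angle between the x axis of swivel and the x axis of base, either way round below 0.2 rad).
At the end, for the whole second after the job is handed in: The bracket lies at rest flat on the tray's floor (underside within 4 mm of it, tilt under 0.08 rad, rib up), inside the walls, and the jig's x axis is within 0.12 rad of the base's x axis (angle between the x axis of swivel and the x axis of base, either way round below 0.12 rad and x of lever_knob in the frame of base above 0 m and x of bracket in the frame of tray between -0.1 and 0.1 m and y of bracket in the frame of tray between -0.08 and 0.08 m and z of bracket in the frame of tray below 0.008 m and angle between bracket's own z axis and vertical below 0.08 rad and linear speed of bracket below 0.02 m/s); the robot touches nothing.
It fails at once if the bracket is dropped (moves faster than 0.7 m/s while not touched by the fingers) (linear speed of bracket above 0.7 m/s and contact force between bracket and the fingers below 0.05 N).
It fails at once if the oil bottle is moved over 30 mm or tipped (distance of oil_bottle from where it was at the start of the episode above 0.03 m or angle between oil_bottle's own z axis and vertical above 0.5 rad).
It fails at once if the wrench is moved over 30 mm (distance of wrench from where it was at the start of the episode above 0.03 m).
It also fails if it takes over 58 s, if anything falls off the work surface, if the arm or the gripper's body presses on something with over 40 N, if the wrist force passes 120 N, or if a joint passes its speed limit or range.

## Robot

A 6-joint arm with a two-finger parallel gripper is mounted at the origin on the work surface. World frame = base frame: x ahead of the robot, y to its left, z up, the work surface at z = 0. Lengths are in m, angles in degrees, forces in N, time in s.
With the tool pointing down it reaches from about 0.325 to 0.9 m from the base axis. Payload 6.1 kg.
Tool frame: the origin (TCP) lies at the very end of the fingers, on their centre line; the grasp point (between the pads) lies arm.grip_point_offset behind it (arm.grip_point_offset is the distance from the TCP to the grasp point, in m); z points along the fingers, y is the line along which they close (so a half turn about z gives the same grasp; the last joint's range is limited). The gripper opens to 85 mm and grips with 20 to 120 N. Pads are 22 mm wide; open, the fingers measure 114 mm over their backs; the gripper's body (76 mm by 85 mm) begins 54 mm behind the grasp point. The pads swing forward as they close: fully open they stand 13 mm farther back than shut.
Start: joints at [-83.944, 12.628, 87.462, -0, 79.91, -7.225], TCP at [0.144, -0.608, 0.231] pointing down, gripper open.
Joint ranges: [-170.65, 170.65], [-52.31, 119.04], [5.05, 147.46], [-71.25, 251.25], [11.57, 151.72], [-153.62, 153.62]. Speed limits (degrees/s): [147.25, 147.25, 172.46, 180, 180, 180].

## Interface

Orientations are given as [roll, pitch, yaw] about the fixed x, y, z axes, in that order (R = Rz(yaw) Ry(pitch) Rx(roll)).
In Python, from workcell import arm gives the robot as it stands.
- The arm moves only by the shell command python3 -m inch 'ROWS' [FORCE]. ROWS is text: rows parted by semicolons, each of 7 numbers parted by spaces: the shift along the tool's x, y, z in units of 10 cm (1.0 is 10 cm), then the turn, a rotation vector about the tool's x, y, z in units of 90 degrees (1.0 is 90 degrees), then the gripper's target within -1 to 1 (fully open at 1, half-way at 0, shut at -1). In form: tx ty tz rx ry rz jaw; .... A call has 1 to 8 rows; each row is the pose to reach, as a shift and turn from the pose commanded when the call began, along the tool's axes at that moment; what a row does not reach only later rows make up. A row lasts 1/12 s, in which the tool goes at most 41.7 mm and 7.16 degrees, less where a joint would pass 70% of its speed; a pose out of reach is approached as far as the arm can. A call with a number of a shift or a turn outside -1 to 1 is refused whole. A call with a gripper value outside its range is refused whole. The fingers move at their own pace and stop on an object; FORCE is the grip in N (left out, the last holds). Time passes only in rows, so rows that repeat a pose let the fingers close. It gives the time, the measured TCP pose, the force, the opening and the grip force at its end, in the units of the state.
- arm.sense(): the state, without advancing time (a new reading comes with each control period).
- arm.snapshot(name): name is "side" or "top"; returns a dict with "image" (480x640x3 uint8, red, green, blue), "z_map" (480x640 float32, m along the optical axis (not along the pixel's ray), 0 where there is no reading), "fx", "fy", "cx", "cy" (pixels), "camera_from_world" (4x4, takes a point from world to camera coordinates). Camera axes: x right, y up, looking along -z (the intrinsics and any distortion apply to the point x, -y, -z); pixel columns grow to the right and rows downward; lengths in m; the calibration is good to about 2 mm. A picture is of the moment at which its call begins.
- arm.job_done(): hands the job in; it is judged then, once.
Trained networks look in a picture, given as the dict that the camera call returned (one of the last four; its "shot" number tells which), for a name from the list of things; names that differ only in an ending like _2 or _b are one class to them, and where a whole thing is asked for, a point or a joint stands for the part that bears it (a point fixed in the world has none). Each returns a list of dicts, best first, with "score" (0 to 1); they miss things now and then, are a little off and sometimes report something else, mostly with a low value. They report only what shows in the picture. A call takes as long as a camera call.
- arm.silhouettes(thing, picture): "pixels" (480x640 bool, what is visible of it) and "bbox" ([centre column, centre row, width, height] in pixels, round what is visible of it).
The state is a dict: "time_s": time; "qpos": joint angles; "joint_vel": joint speeds; "tau": joint torques, N m; "position": TCP position; "eef_rot": TCP orientation; "ft_force": force on the tool from outside, world axes, zero at the start; "moment": the same for the moment, N m; "width": opening from 0.0 (shut) to 1.0 (fully open); "grasp_force": force on a finger pad.
Only numpy, scipy, OpenCV 4.12 (cv2) and the standard library are available. Lean on these libraries where they do the work, as an engineer would, in place of code of your own. Each camera call takes 0.05 s, during which the arm holds its last target. There are 200 camera calls.

## Working session

There is one attempt and no reset: what is moved stays moved. The work goes in short steps, Python scripts to look and compute and a shell command to move; the robot and the scene stay as the last step left them, time stands still between calls to the robot, and variables do not carry over. Pictures are saved under pics/ and viewed, at most 10 in all, crops included, and the job is handed in when it is done.

```bash
ls; mkdir -p pics
cat > h.py <<'E'
import numpy as np, cv2
from workcell import arm
from scipy.spatial.transform import Rotation as R
def cloud(s,mask=None):
    z=s["z_map"]; v,u=np.nonzero((z>0) if mask is None else (mask&(z>0)))
    d=z[v,u]; p=np.c_[(u-s["cx"])/s["fx"]*d,-(v-s["cy"])/s["fy"]*d,-d,np.ones(len(d))]
    return (p@np.linalg.inv(s["camera_from_world"]).T)[:,:3]
def save(s,n): cv2.imwrite(n,s["image"][:,:,::-1])
E
python3 - <<'E'
from h import *
for c in("top","side"):
    s=arm.snapshot(c); save(s,f"pics/{c}0.png")
    print(c,[k for k in s if k not in("image","z_map")],np.round(np.linalg.inv(s["camera_from_world"])[:3,3],3))
    for t in("base","swivel","lever_knob","bracket","tray","oil_bottle","wrench"):
        for r in arm.silhouettes(t,s)[:1]:
            p=cloud(s,r["pixels"]); print(t,round(r["score"],2),np.round(r["bbox"]),len(p),np.round(np.median(p,0),3),np.round(np.percentile(p,2,0),3),np.round(np.percentile(p,98,0),3))
st=arm.sense(); print(st["position"],st["eef_rot"],arm.grip_point_offset)
E
```

```text
pics
top ['fx', 'fy', 'cx', 'cy', 'camera_from_world', 'shot'] [0.527 0.047 1.227]
base 0.62 [328. 248.  96.  93.] 2712 [0.576 0.026 0.033] [ 0.467 -0.082  0.023] [0.687 0.144 0.077]
swivel 0.66 [328. 257.  73.  80.] 3511 [0.57  0.038 0.059] [ 0.481 -0.051  0.051] [0.658 0.111 0.204]
lever_knob 0.76 [329. 255.  68.  84.] 3451 [0.57  0.038 0.059] [ 0.481 -0.051  0.051] [0.66  0.108 0.204]
bracket 0.92 [330. 243.  40.  46.] 359 [0.613 0.017 0.066] [ 0.529 -0.022  0.061] [0.641 0.072 0.108]
oil_bottle 0.67 [404. 185.  27.  28.] 613 [ 0.73  -0.152  0.101] [ 0.71  -0.188  0.006] [ 0.764 -0.132  0.152]
wrench 0.74 [183. 290.  29.  65.] 508 [0.464 0.415 0.007] [ 0.383  0.382 -0.   ] [0.546 0.452 0.013]
side ['fx', 'fy', 'cx', 'cy', 'camera_from_world', 'shot'] [0.314 0.667 0.91 ]
base 0.84 [314. 263. 101.  96.] 3284 [0.557 0.1   0.03 ] [ 0.463 -0.054  0.004] [0.684 0.148 0.074]
swivel 0.83 [318. 245.  85.  91.] 4491 [0.563 0.063 0.116] [ 0.467 -0.015  0.047] [0.657 0.115 0.202]
lever_knob 0.89 [319. 245.  88.  85.] 4455 [0.564 0.063 0.116] [ 0.467 -0.012  0.048] [0.656 0.115 0.202]
bracket 0.94 [324. 261.  29.  23.] 360 [0.552 0.043 0.064] [0.527 0.018 0.059] [0.577 0.069 0.066]
tray 0.94 [386. 184.  91.  74.] 4073 [ 0.513 -0.309  0.004] [ 0.421 -0.418 -0.002] [ 0.606 -0.193  0.029]
oil_bottle 0.66 [285. 177.  26.  56.] 1073 [ 0.729 -0.145  0.077] [ 0.709 -0.279 -0.003] [ 0.787 -0.132  0.149]
wrench 0.87 [289. 446. 103.  29.] 1153 [0.467 0.418 0.006] [0.381 0.382 0.001] [0.543 0.455 0.01 ]
[ 0.14357484 -0.60827928  0.23132307] [ 1.79998425e+02 -7.03233606e-04  1.32812304e+01] 0.0187
```

Run:
```python
from h import *
from scipy.optimize import least_squares
P=[]
for c in("top","side"):
    s=arm.snapshot(c); im=s["image"][:,:,::-1]
    x0,y0=(130,120) if c=="top" else (180,120)
    cv2.imwrite(f"pics/{c}1.png",cv2.resize(im[y0:y0+250,x0:x0+320],None,fx=2.4,fy=2.4,interpolation=cv2.INTER_CUBIC))
    P.append(cloud(s))
P=np.vstack(P)
# guard top ring
near=np.hypot(P[:,0]-.575,P[:,1]-.03)<.16
g=P[near&(P[:,2]>.066)&(P[:,2]<.078)]
c=np.array([.575,.03])
for _ in range(5):
    r=np.hypot(*(g[:,:2]-c).T); k=g[abs(r-.107)<(.015 if _<2 else .007)]
    c=least_squares(lambda q:np.hypot(k[:,0]-q[0],k[:,1]-q[1])-.107,c,loss="soft_l1",f_scale=.002).x
a=np.degrees(np.arctan2(k[:,1]-c[1],k[:,0]-c[0]))
print("centre",c,len(k)); h=np.histogram(a,np.arange(-180,181,6)); print([(int(b),int(n)) for n,b in zip(*h)])
kn=P[near&(P[:,2]>.150)&(P[:,2]<.172)]
r=np.hypot(*(kn[:,:2]-c).T); kk=kn[r>.1]; print("knob",len(kk),np.median(kk,0),kk.min(0),kk.max(0))
v=kk[:,:2].mean(0)-c; print(np.hypot(*v),np.degrees(np.arctan2(v[1],v[0])))
t=P[(P[:,1]<-.15)&(P[:,0]<.68)&(P[:,2]>.024)&(P[:,2]<.034)]
print("tray",cv2.minAreaRect(t[:,:2].astype(np.float32)),len(t))
```

```text
centre [0.57850739 0.03062472] 607
[(-180, 16), (-174, 15), (-168, 15), (-162, 13), (-156, 16), (-150, 18), (-144, 19), (-138, 20), (-132, 0), (-126, 0), (-120, 0), (-114, 0), (-108, 0), (-102, 0), (-96, 0), (-90, 0), (-84, 0), (-78, 1), (-72, 9), (-66, 9), (-60, 8), (-54, 9), (-48, 18), (-42, 25), (-36, 26), (-30, 22), (-24, 27), (-18, 24), (-12, 23), (-6, 19), (0, 17), (6, 18), (12, 19), (18, 18), (24, 17), (30, 0), (36, 0), (42, 0), (48, 0), (54, 0), (60, 0), (66, 0), (72, 0), (78, 0), (84, 0), (90, 0), (96, 0), (102, 0), (108, 0), (114, 0), (120, 4), (126, 27), (132, 26), (138, 26), (144, 20), (150, 15), (156, 19), (162, 8), (168, 7), (174, 14)]
knob 184 [0.46857656 0.09179777 0.16345654] [0.45778263 0.07889405 0.15024002] [0.48025371 0.10100201 0.16789599]
0.12543465760476208 151.2054235831948
tray ((0.41088777780532837, -0.6267373561859131), (0.8835399150848389, 0.5395112633705139), 87.70555114746094) 1963
```

View pics/top1.png

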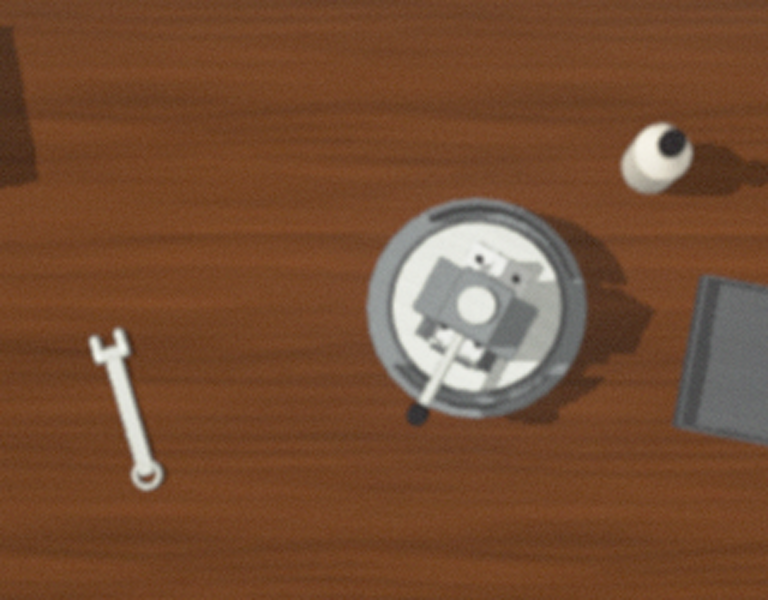

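View pics/side1.png

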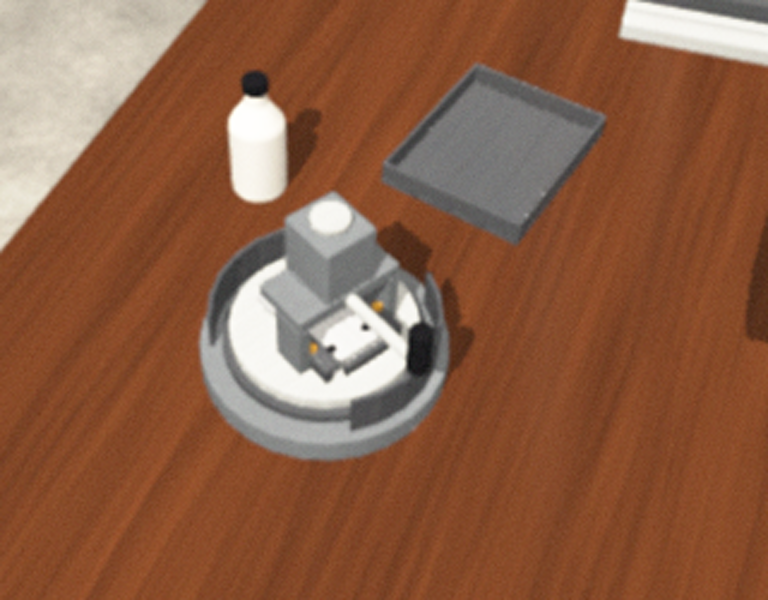

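```bash
cat >> h.py <<'E'
def Rm(rpy): return R.from_euler("xyz",rpy,degrees=True)
def rel(*targets,start=None):
    """targets: (pos, R) chain from now; prints tool-axis shift(10cm)/turn(90deg) for each, from the former"""
    if start is None:
        st=arm.sense(); start=(np.array(st["position"]),Rm(st["eef_rot"]))
    p,r=start
    for q,s in targets:
        q=np.array(q,float); d=r.inv().apply(q-p)*10; w=(r.inv()*s).as_rotvec()/(np.pi/2)
        n=max(np.linalg.norm(q-p)/.0417,np.degrees(np.linalg.norm(w)*np.pi/2)/7.16)
        print(" ".join(f"{x:.3f}" for x in [*d,*w]),"rows>=%.1f"%n); p,r=q,s
def centre(P,c):
    from scipy.optimize import least_squares
def stt():
    s=arm.sense(); print(round(s["time_s"],2),np.round(s["position"],4),np.round(s["eef_rot"],2),"q",np.round(s["qpos"],1),"F",np.round(s["ft_force"],1),"w",round(s["width"],3),"g",round(s["grasp_force"],1))
def knob(P,c=(.5785,.0306)):
    kn=P[(P[:,2]>.150)&(P[:,2]<.172)]; r=np.hypot(*(kn[:,:2]-c).T); kk=kn[(r>.105)&(r<.145)]
    v=kk[:,:2].mean(0)-c; print("knob",len(kk),np.median(kk,0),np.hypot(*v),np.degrees(np.arctan2(v[1],v[0])))
E
python3 - <<'E'
from h import *
p0=np.array([.1436,-.6083,.2313]);p1=np.array([.36,-.10,.25]);n=6
rel(*[(p0+(p1-p0)*i/n,Rm([180,0,13.28+(150-13.28)*i/n])) for i in range(1,n+1)])
P=np.vstack([cloud(arm.snapshot(c)) for c in("top","side")])
t=P[(P[:,1]<-.15)&(P[:,1]>-.46)&(P[:,0]>.36)&(P[:,0]<.66)&(P[:,2]>.024)&(P[:,2]<.034)]
print("tray",cv2.minAreaRect(t[:,:2].astype(np.float32)),np.round(cv2.boxPoints(cv2.minAreaRect(t[:,:2].astype(np.float32))),3))
c=np.array([.5785,.0306]);g=P[(P[:,2]>.06)&(P[:,2]<.078)];r=np.hypot(*(g[:,:2]-c).T);g=g[abs(r-.107)<.006]
a=np.sort(np.degrees(np.arctan2(*(g[:,:2]-c).T[::-1])));d=np.diff(a);i=np.argsort(-d)[:2];print([(a[j],a[j+1],(a[j]+a[j+1])/2) for j in i])
E
```

```text
0.546 -0.741 -0.031 0.000 -0.000 -0.253 rows>=3.2
0.790 -0.472 -0.031 0.000 0.000 -0.253 rows>=3.2
0.912 -0.130 -0.031 0.000 0.000 -0.253 rows>=3.2
0.891 0.234 -0.031 0.000 0.000 -0.253 rows>=3.2
0.731 0.560 -0.031 -0.000 0.000 -0.253 rows>=3.2
0.457 0.800 -0.031 0.000 0.000 -0.253 rows>=3.2
tray ((0.5131932497024536, -0.30656373500823975), (0.21690672636032104, 0.1719757318496704), 79.44874572753906) [[ 0.409 -0.397]
 [ 0.578 -0.429]
 [ 0.618 -0.216]
 [ 0.449 -0.184]]
[(np.float64(28.482464347009714), np.float64(125.54272380417028), np.float64(77.01259407559)), (np.float64(-131.6729997044987), np.float64(-72.74870797867912), np.float64(-102.21085384158891))]
```

```bash
python3 -m inch '0.546 -0.741 -0.031 0 0 -0.253 1;0.546 -0.741 -0.031 0 0 -0.253 1;0.546 -0.741 -0.031 0 0 -0.253 1;0.546 -0.741 -0.031 0 0 -0.253 1'
python3 -m inch '0.79 -0.472 -0.031 0 0 -0.253 1;0.79 -0.472 -0.031 0 0 -0.253 1;0.79 -0.472 -0.031 0 0 -0.253 1;0.79 -0.472 -0.031 0 0 -0.253 1'
python3 -m inch '0.912 -0.13 -0.031 0 0 -0.253 1;0.912 -0.13 -0.031 0 0 -0.253 1;0.912 -0.13 -0.031 0 0 -0.253 1;0.912 -0.13 -0.031 0 0 -0.253 1'
python3 -m inch '0.891 0.234 -0.031 0 0 -0.253 1;0.891 0.234 -0.031 0 0 -0.253 1;0.891 0.234 -0.031 0 0 -0.253 1;0.891 0.234 -0.031 0 0 -0.253 1'
python3 -m inch '0.731 0.56 -0.031 0 0 -0.253 1;0.731 0.56 -0.031 0 0 -0.253 1;0.731 0.56 -0.031 0 0 -0.253 1;0.731 0.56 -0.031 0 0 -0.253 1'
python3 -m inch '0.457 0.8 -0.031 0 0 -0.253 1;0.457 0.8 -0.031 0 0 -0.253 1;0.457 0.8 -0.031 0 0 -0.253 1;0.457 0.8 -0.031 0 0 -0.253 1'
python3 - <<'E'
from h import *
stt()
for c in("top","side"): knob(cloud(arm.snapshot(c)))
E
```

```text
time_s: 1.33
position: [0.1809, -0.5214, 0.2344]
eef_rot: [-180.0, -0.0, 36.5]
ft_force: [-0.0, -0.4, 0.4]
width: 0.998
grasp_force: 0.0
time_s: 1.67
position: [0.2166, -0.438, 0.238]
eef_rot: [180.0, 0.0, 59.1]
ft_force: [-1.2, -0.8, 0.4]
width: 0.998
grasp_force: 0.0
time_s: 2.0
position: [0.2526, -0.3541, 0.2413]
eef_rot: [179.9, 0.1, 81.8]
ft_force: [-0.2, 0.2, -0.8]
width: 1.0
grasp_force: 0.0
time_s: 2.33
position: [0.2889, -0.2698, 0.2445]
eef_rot: [180.0, 0.1, 104.5]
ft_force: [0.5, -1.0, -0.6]
width: 0.997
grasp_force: 0.0
time_s: 2.67
position: [0.3252, -0.1852, 0.2475]
eef_rot: [-180.0, 0.1, 127.2]
ft_force: [-0.3, -0.4, -0.3]
width: 0.998
grasp_force: 0.0
time_s: 3.0
position: [0.3616, -0.1006, 0.2504]
eef_rot: [-180.0, 0.1, 149.9]
ft_force: [-0.6, -0.1, -0.1]
width: 1.001
grasp_force: 0.0
3.0 [ 0.3616 -0.1006  0.2504] [-1.7998e+02  6.0000e-02  1.4992e+02] q [-27.6 -25.1 120.   -0.   85.  -87.5] F [-0.6 -0.1 -0.1] w 1.001 g 0.0
knob 70 [0.46975526 0.09014259 0.16509382] 0.12365487771502373 151.50450862383346
knob 115 [0.46762968 0.09299582 0.16228607] 0.12654614665468616 150.96621289761157
```

Run:
```python
from h import *
c=np.array([.5785,.0306])
def kp(a,z): return [c[0]+.125*np.cos(np.radians(a)),c[1]+.125*np.sin(np.radians(a)),z]
s=arm.sense();p=np.array(s["position"]);t=np.array(kp(151.2,.23))
rel(((p+t)/2,Rm([180,0,150.5])),(t,Rm([180,0,151.2])),(kp(151.2,.128),Rm([180,0,151.2])))
```

```text
0.023 1.106 0.099 -0.001 0.000 -0.011 rows>=2.7
0.003 1.106 0.100 0.000 0.000 -0.008 rows>=2.7
0.000 -0.000 1.020 0.000 0.000 0.000 rows>=2.4
```

```bash
python3 -m inch '0.023 0.9 0.07 0 0 -0.007 1;0.023 0.9 0.07 0 0 -0.007 1;0.023 0.9 0.07 0 0 -0.007 1' >/dev/null
python3 -m inch '0.003 0.9 0.07 0 0 -0.007 1;0.003 0.9 0.07 0 0 -0.007 1;0.003 0.9 0.07 0 0 -0.007 1' >/dev/null
python3 -m inch '0 0.41 0.06 0 0 0 1;0 0.41 0.06 0 0 0 1;0 0.41 0.06 0 0 0 1'
python3 - <<'E'
from h import *
stt(); knob(cloud(arm.snapshot("side")))
rel(([.469,.0908,.128],Rm([180,0,151.2])))
E
```

```text
time_s: 3.85
position: [0.4678, 0.0923, 0.2288]
eef_rot: [-179.9, -0.1, 150.9]
ft_force: [0.1, -0.8, -0.0]
width: 1.004
grasp_force: 0.0
3.85 [0.4678 0.0923 0.2288] [-1.7989e+02 -9.0000e-02  1.5095e+02] q [  1.7  -7.9 108.9  -0.   79.1 -59.2] F [ 0.1 -0.8 -0. ] w 1.004 g 0.0
knob 115 [0.4674155  0.09368063 0.16257624] 0.1267524024457149 150.90339791864668
-0.018 0.002 1.012 -0.001 -0.001 -0.003 rows>=2.4
```

```bash
python3 -m inch '0 0 0.5 0 0 0 1;0 0 1 0 0 0 1;0 0 1 0 0 0 1;0 0 1 0 0 0 1'
python3 -m inch '0 0 0 0 0 0 -1;0 0 0 0 0 0 -1;0 0 0 0 0 0 -1;0 0 0 0 0 0 -1;0 0 0 0 0 0 -1;0 0 0 0 0 0 -1' 25
python3 - <<'E'
from h import *
stt(); knob(cloud(arm.snapshot("side")))
E
```

```text
time_s: 4.23
position: [0.4635, 0.0909, 0.1253]
eef_rot: [-179.7, -0.4, 150.9]
ft_force: [-1.1, -0.2, -0.5]
width: 1.001
grasp_force: 0.0
time_s: 4.73
position: [0.4684, 0.0935, 0.1315]
eef_rot: [179.9, 0.1, 151.2]
ft_force: [1.0, 0.3, 5.8]
width: 0.246
grasp_force: 24.7
4.73 [0.4684 0.0935 0.1315] [1.7991e+02 1.4000e-01 1.5115e+02] q [  1.8  -2.3 114.7   0.   67.5 -59.3] F [1.  0.3 5.8] w 0.246 g 24.7
knob 129 [0.46290958 0.09423682 0.16109734] 0.13390440613804477 150.25034008937996
```

```bash
python3 -m inch '-0.005 0.109 0 0 0 0.056 -1;-0.019 0.217 0 0 0 0.111 -1;-0.043 0.324 0 0 0 0.167 -1;-0.075 0.428 0 0 0 0.222 -1;-0.117 0.528 0 0 0 0.278 -1;-0.167 0.625 0 0 0 0.333 -1;-0.226 0.717 0 0 0 0.389 -1;-0.292 0.803 0 0 0 0.444 -1'
python3 - <<'E'
from h import *
stt()
s=arm.sense();v=np.array(s["position"])[:2]-[.5785,.0306];print(np.hypot(*v),np.degrees(np.arctan2(v[1],v[0])))
E
```

```text
time_s: 5.45
position: [0.5334, 0.1493, 0.1315]
eef_rot: [179.9, 0.2, 111.0]
ft_force: [1.6, -4.9, 5.5]
width: 0.245
grasp_force: 25.0
5.45 [0.5334 0.1493 0.1315] [1.7987e+02 1.6000e-01 1.1102e+02] q [ 7.600e+00  8.200e+00  1.037e+02 -1.000e-01  6.790e+01 -1.340e+01] F [ 1.6 -4.9  5.5] w 0.245 g 25.0
0.1269647176284907 110.82293747842397
```

Following nicely; finish the arc (33.5° more), then release and lift.

```bash
python3 -m inch '-0.005 0.109 0 0 0 0.056 -1;-0.019 0.217 0 0 0 0.111 -1;-0.043 0.324 0 0 0 0.167 -1;-0.075 0.428 0 0 0 0.222 -1;-0.117 0.528 0 0 0 0.278 -1;-0.167 0.625 0 0 0 0.333 -1;-0.208 0.69 0 0 0 0.372 -1;-0.208 0.69 0 0 0 0.372 -1'
python3 -m inch '0 0 0 0 0 0 0.5;0 0 0 0 0 0 0.5;0 0 0 0 0 0 1;0 0 0 0 0 0 1;0 0 0 0 0 0 1'
python3 -m inch '0 0 -0.4 0 0 0 1;0 0 -0.8 0 0 0 1;0 0 -0.95 0 0 0 1;0 0 -0.95 0 0 0 1'
python3 - <<'E'
from h import *
stt()
for c in("top","side"):
    s=arm.snapshot(c);P=cloud(s);knob(P)
    for r in arm.silhouettes("bracket",s)[:1]:
        p=cloud(s,r["pixels"]);print(r["score"],len(p),np.round(np.percentile(p,[2,50,98],0),3))
    x0,y0=(230,170) if c=="top" else (220,150)
    cv2.imwrite(f"pics/{c}2.png",cv2.resize(s["image"][y0:y0+160,x0:x0+200,::-1],None,fx=3.5,fy=3.5,interpolation=cv2.INTER_CUBIC))
E
```

```text
time_s: 6.12
position: [0.6073, 0.1546, 0.1316]
eef_rot: [179.6, -0.1, 77.5]
ft_force: [9.4, -3.8, 1.5]
width: 0.25
grasp_force: 25.9
time_s: 6.53
position: [0.603, 0.1554, 0.1296]
eef_rot: [-180.0, 0.0, 77.7]
ft_force: [-0.4, 0.1, 0.5]
width: 0.936
grasp_force: 0.0
time_s: 6.87
position: [0.6064, 0.1558, 0.2313]
eef_rot: [179.5, -0.2, 77.7]
ft_force: [-0.4, -0.1, 0.5]
width: 0.999
grasp_force: 0.0
6.87 [0.6064 0.1558 0.2313] [179.47  -0.19  77.74] q [ 7.2 12.3 87.8  0.  79.3 19.5] F [-0.4 -0.1  0.5] w 0.999 g 0.0
knob 0 [nan nan nan] nan nan
0.92 386 [[ 0.537 -0.03   0.061]
 [ 0.571 -0.009  0.066]
 [ 0.608  0.08   0.108]]
knob 112 [0.60442711 0.15554    0.16293345] 0.12668292891703284 78.22691527037207
0.93 338 [[0.562 0.035 0.058]
 [0.582 0.059 0.064]
 [0.603 0.082 0.067]]h.py:25: RuntimeWarning: Mean of empty slice.
  v=kk[:,:2].mean(0)-c; print("knob",len(kk),np.median(kk,0),np.hypot(*v),np.degrees(np.arctan2(v[1],v[0])))
  ret = um.true_divide(
  return _methods._mean(a, axis=axis, dtype=dtype,
```

View pics/top2.png

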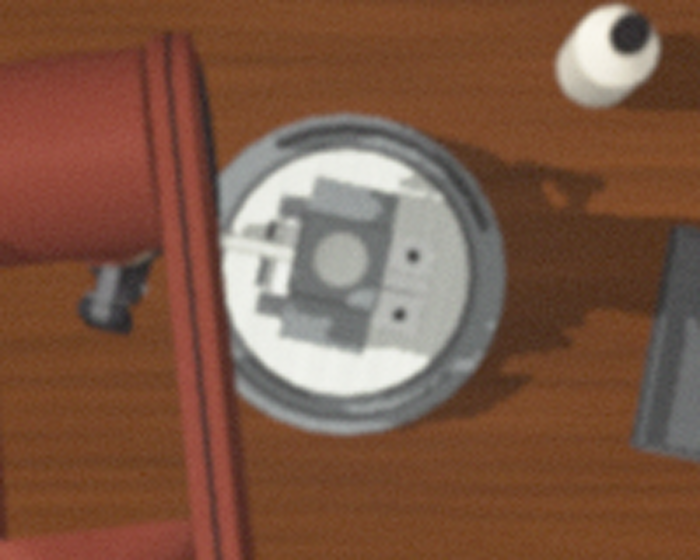

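```bash
python3 -m inch '-0.4 0 -0.3 0 0 0 -0.1;-0.8 0 -0.3 0 0 0 -0.1;-1 0 -0.3 0 0 0 -0.1'
python3 -m inch '-0.4 0 0 0 0 0 -0.1;-0.8 0 0 0 0 0 -0.1;-1 0 0 0 0 0 -0.1'
python3 -m inch '-0.4 0 0 0 0 0 -0.1;-0.8 0 0 0 0 0 -0.1;-0.9 0 0 0 0 0 -0.1'
python3 - <<'E'
from h import *
stt(); c=np.array([.5785,.0306]);Q=[]
for n in("top","side"):
    s=arm.snapshot(n)
    knob(cloud(s))
    for r in arm.silhouettes("bracket",s)[:1]:
        p=cloud(s,r["pixels"]);a=np.radians(77.6);d=p[:,:2]-c
        q=np.c_[d@[np.cos(a),np.sin(a)],d@[-np.sin(a),np.cos(a)],p[:,2]]
        f=q[(q[:,2]>.056)&(q[:,2]<.07)];rb=q[(q[:,2]>.085)]
        print(n,"foot",len(f),np.round(np.percentile(f,[1,3,10,50,90,99],0),4).tolist());
        if len(rb): print("rib",len(rb),np.round(np.percentile(rb,[2,10,50,90,98],0),4).tolist())
E
```

```text
time_s: 7.32
position: [0.5815, 0.0554, 0.2546]
eef_rot: [-180.0, 0.1, 77.8]
ft_force: [1.0, -0.0, -0.1]
width: 0.599
grasp_force: 0.0
time_s: 7.57
position: [0.5589, -0.0435, 0.2526]
eef_rot: [-179.8, 0.1, 77.6]
ft_force: [-0.4, 0.7, 0.0]
width: 0.448
grasp_force: 0.0
time_s: 7.82
position: [0.5395, -0.1325, 0.2526]
eef_rot: [-179.8, 0.1, 77.5]
ft_force: [0.3, 0.1, 0.5]
width: 0.45
grasp_force: 0.0
7.82 [ 0.5395 -0.1325  0.2526] [-1.7978e+02  1.0000e-01  7.7520e+01] q [-21.8   2.5  96.3  -0.1  81.4  -9.3] F [0.3 0.1 0.5] w 0.45 g 0.0
knob 72 [0.60747965 0.15163041 0.16493664] 0.12410469876372231 76.82081977880203
top foot 327 [[-0.0595, -0.0346, 0.0608], [-0.0586, -0.0328, 0.0616], [-0.0562, -0.0278, 0.0628], [-0.0405, 0.0064, 0.0655], [0.0444, 0.0274, 0.0681], [0.0494, 0.0333, 0.0696]]
rib 70 [[-0.0539, -0.0064, 0.0934], [-0.0511, -0.0054, 0.1022], [-0.0378, 0.0007, 0.1053], [-0.0238, 0.0055, 0.1895], [-0.0228, 0.0215, 0.1935]]
knob 114 [0.60431663 0.15546218 0.16255239] 0.1265054143371432 78.1144811150649
```

```bash
cat >> h.py <<'E'
def sw(x,y,z,a=77.6,c=(.5785,.0306)):
    t=np.radians(a); return [c[0]+x*np.cos(t)-y*np.sin(t),c[1]+x*np.sin(t)+y*np.cos(t),z]
def lean(d=35,a=77.6): return Rm([180,0,a])*R.from_euler("y",d,degrees=True)
E
python3 - <<'E'
from h import *
rel((sw(-.104,0,.174),lean()),(sw(-.0353,0,.076),lean()))
E
```

```text
0.584 0.027 0.795 -0.002 0.388 0.000 rows>=4.9
0.001 0.000 1.197 0.000 0.000 0.000 rows>=2.9
```

```bash
python3 -m inch '0.1 0.03 0.1 0 0.08 0 -0.1;0.22 0.03 0.3 0 0.155 0 -0.1;0.35 0.03 0.5 0 0.232 0 -0.1;0.47 0.03 0.65 0 0.31 0 -0.1;0.584 0.027 0.795 0 0.388 0 -0.1;0.584 0.027 0.795 0 0.388 0 -0.1;0.584 0.027 0.795 0 0.388 0 -0.1'
python3 -m inch '0 0 0.3 0 0 0 -0.1;0 0 0.5 0 0 0 -0.1;0 0 0.5 0 0 0 -0.1'
python3 - <<'E'
from h import *
stt(); rel((sw(-.0353,0,.076),lean()))
s=arm.snapshot("side"); cv2.imwrite("pics/side3.png",cv2.resize(s["image"][130:330,200:450,::-1],None,fx=3,fy=3,interpolation=cv2.INTER_CUBIC))
s=arm.snapshot("top"); cv2.imwrite("pics/top3.png",cv2.resize(s["image"][150:350,230:480,::-1],None,fx=3,fy=3,interpolation=cv2.INTER_CUBIC))
E
```

```text
time_s: 8.6
position: [0.5556, -0.0707, 0.1731]
eef_rot: [-179.6, -34.9, 77.5]
ft_force: [0.2, -0.5, 0.6]
width: 0.448
grasp_force: 0.0
time_s: 8.85
position: [0.5621, -0.0406, 0.1332]
eef_rot: [-179.8, -34.8, 77.9]
ft_force: [-0.5, 0.1, -0.2]
width: 0.453
grasp_force: 0.0
8.85 [ 0.5621 -0.0406  0.1332] [-179.81  -34.8    77.85] q [-31.4  14.7 103.1  33.4  77.7 -31.2] F [-0.5  0.1 -0.2] w 0.453 g 0.0
-0.017 0.011 0.685 -0.004 0.002 0.002 rows>=1.6
```

View pics/side3.png

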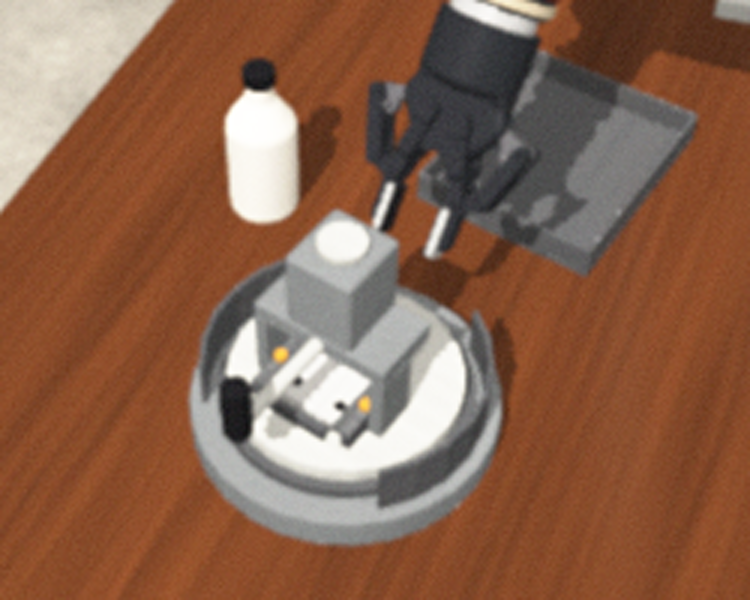

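View pics/top3.png

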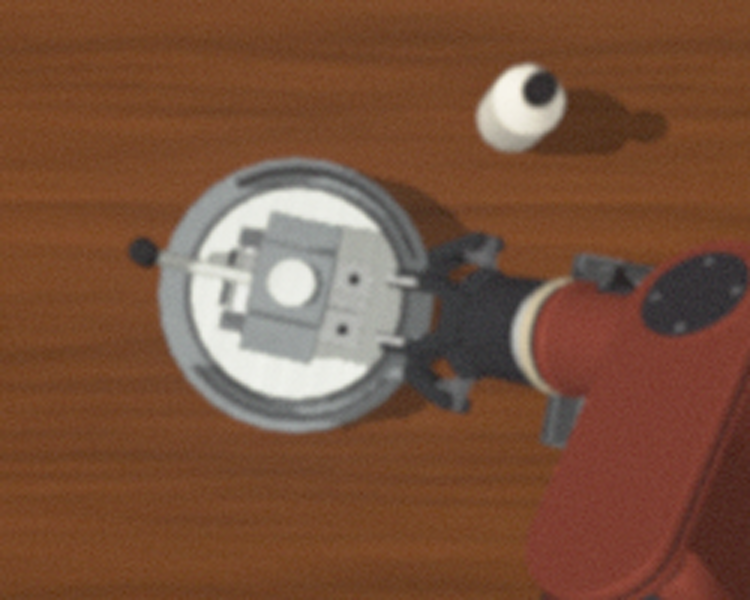

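```bash
python3 -m inch '0 0.01 0.25 0 0 0 -0.1;-0.01 0.01 0.5 0 0 0 -0.1;-0.02 0.01 0.68 0 0 0 -0.1;-0.02 0.01 0.68 0 0 0 -0.1'
python3 -m inch '0 0 0 0 0 0 -1;0 0 0 0 0 0 -1;0 0 0 0 0 0 -1;0 0 0 0 0 0 -1;0 0 0 0 0 0 -1' 70
python3 - <<'E'
from h import *
stt(); p=np.array(arm.sense()["position"]);rel((sw(-.0353,0,.076),lean()))
s=arm.snapshot("top");knob(cloud(s))
E
```

```text
time_s: 9.28
position: [0.5712, -0.006, 0.0768]
eef_rot: [-179.9, -34.9, 77.8]
ft_force: [-0.1, -0.0, 0.3]
width: 0.45
grasp_force: 0.0
time_s: 9.7
position: [0.5732, -0.0086, 0.08]
eef_rot: [179.8, -34.9, 77.8]
ft_force: [-2.2, -0.8, 6.6]
width: 0.125
grasp_force: 69.0
9.7 [ 0.5732 -0.0086  0.08  ] [179.77 -34.91  77.84] q [-28.1  18.9 104.7  35.7  71.  -32.3] F [-2.2 -0.8  6.6] w 0.125 g 69.0
0.011 -0.032 0.057 0.001 0.001 0.002 rows>=0.2
knob 164 [ 0.6053666  -0.0493461   0.16325432] 0.004266391797276156 -9.502375778709942
```

```bash
python3 -m inch '-0.08 0 -0.057 0 0 0 -1;-0.19 0 -0.133 0 0 0 -1;-0.3 0 -0.21 0 0 0 -1;-0.41 0 -0.287 0 0 0 -1;-0.52 0 -0.364 0 0 0 -1;-0.614 0 -0.43 0 0 0 -1;-0.614 0 -0.43 0 0 0 -1;-0.614 0 -0.43 0 0 0 -1'
python3 - <<'E'
from h import *
stt(); c=np.array([.5785,.0306])
for n in("top","side"):
    s=arm.snapshot(n); knob(cloud(s)) if n=="side" else None
    for r in arm.silhouettes("bracket",s)[:1]:
        p=cloud(s,r["pixels"]);a=np.radians(77.6);d=p[:,:2]-c
        q=np.c_[d@[np.cos(a),np.sin(a)],d@[-np.sin(a),np.cos(a)],p[:,2]]
        print(n,len(q),np.round(np.percentile(q,[1,10,50,90,99],0),4).tolist())
    x0,y0=(260,170) if n=="top" else (230,140)
    cv2.imwrite(f"pics/{n}4.png",cv2.resize(s["image"][y0:y0+160,x0:x0+200,::-1],None,fx=3.5,fy=3.5,interpolation=cv2.INTER_CUBIC))
E
```

```text
time_s: 10.42
position: [0.5568, -0.0836, 0.0798]
eef_rot: [179.8, -34.8, 77.8]
ft_force: [-4.2, -5.0, 10.9]
width: 0.123
grasp_force: 70.5
10.42 [ 0.5568 -0.0836  0.0798] [179.79 -34.83  77.75] q [-35.4  20.7 102.3  33.1  74.8 -37.1] F [-4.2 -5.  10.9] w 0.123 g 70.5
top 1044 [[-0.1319, -0.0361, 0.0599], [-0.1167, -0.0303, 0.0626], [-0.0779, -0.0011, 0.0657], [-0.0379, 0.0256, 0.0846], [-0.029, 0.0315, 0.1078]]
knob 118 [0.60384114 0.15516358 0.16263613] 0.11973769139664665 78.09095418407891
side 550 [[-0.14, -0.033, 0.0135], [-0.1278, -0.0056, 0.0616], [-0.0998, 0.0073, 0.0649], [-0.0797, 0.0309, 0.1027], [-0.0693, 0.0338, 0.1069]]
```

View pics/top4.png

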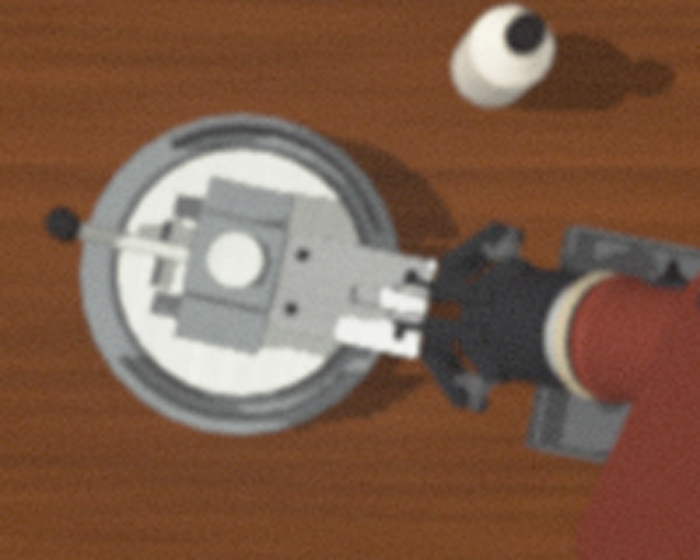

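```bash
python3 -m inch '0.05 0 -0.07 0 0 0 -1;0.14 0 -0.2 0 0 0 -1;0.25 0 -0.36 0 0 0 -1;0.36 0 -0.52 0 0 0 -1;0.46 0 -0.66 0 0 0 -1;0.52 0 -0.74 0 0 0 -1;0.52 0 -0.74 0 0 0 -1;0.52 0 -0.74 0 0 0 -1' 100
python3 - <<'E'
from h import *
stt(); c=np.array([.5785,.0306])
a=np.radians(77.6); M=np.array([[np.cos(a),np.sin(a),0],[-np.sin(a),np.cos(a),0],[0,0,1]])
for n in("side","top"):
    s=arm.snapshot(n); knob(cloud(s)) if n=="side" else None
    for r in arm.silhouettes("bracket",s)[:1]:
        p=cloud(s,r["pixels"]); q=(p-[c[0],c[1],0])@M.T
        print(n,len(q),np.round(np.percentile(q,[1,10,50,90,99],0),4).tolist())
        f=q[(q[:,2]<np.median(q[:,2])+.012)&(q[:,2]>np.median(q[:,2])-.012)&(q[:,0]>-.15)]
        A=np.c_[f[:,:2],np.ones(len(f))];k=np.linalg.lstsq(A,f[:,2],rcond=None)[0];e=abs(A@k-f[:,2])<.004
        print("foot plane slope",np.linalg.lstsq(A[e],f[e,2],rcond=None)[0],e.sum())
p=arm.sense()["position"];t=np.array([.5074,-.3324,p[2]])
p=np.array(p); L=Rm(arm.sense()["eef_rot"])
rel(*[(p+(t-p)*i/3,L) for i in(1,2,3)])
E
```

```text
time_s: 11.28
position: [0.5564, -0.0814, 0.1687]
eef_rot: [179.8, -34.8, 77.8]
ft_force: [-0.3, -3.8, -1.0]
width: 0.122
grasp_force: 99.5
11.28 [ 0.5564 -0.0814  0.1687] [179.84 -34.81  77.77] q [-35.2  13.3 100.4  32.1  82.6 -31.9] F [-0.3 -3.8 -1. ] w 0.122 g 99.5
knob 302 [ 0.58076869 -0.07374824  0.15365291] 0.02461943539954422 -114.05848215241015
side 1009 [[-0.2464, -0.0658, 0.0017], [-0.1217, -0.0276, 0.1498], [-0.0862, 0.0048, 0.1527], [-0.0557, 0.0306, 0.1878], [-0.0288, 0.0341, 0.1935]]
foot plane slope [-0.00394983 -0.01163399  0.15191462] 724
top 1354 [[-0.1358, -0.0455, 0.001], [-0.1161, -0.0304, 0.1495], [-0.075, 0.0006, 0.1528], [-0.0342, 0.0285, 0.1788], [-0.0244, 0.0333, 0.1948]]
foot plane slope [-0.00117043 -0.00187501  0.15251838] 1082
-0.699 0.021 -0.487 0.000 0.000 0.000 rows>=2.0
-0.699 0.021 -0.487 0.000 0.000 0.000 rows>=2.0
-0.699 0.021 -0.487 0.000 0.000 0.000 rows>=2.0
```

```bash
python3 -m inch '-0.1 0 -0.07 0 0 0 -1;-0.3 0.01 -0.21 0 0 0 -1;-0.5 0.02 -0.35 0 0 0 -1;-0.7 0.02 -0.487 0 0 0 -1' 
python3 -m inch '-0.2 0.01 -0.139 0 0 0 -1;-0.4 0.01 -0.278 0 0 0 -1;-0.6 0.02 -0.417 0 0 0 -1;-0.7 0.02 -0.487 0 0 0 -1' >/dev/null
python3 -m inch '-0.2 0.01 -0.139 0 0 0 -1;-0.4 0.01 -0.278 0 0 0 -1;-0.58 0.02 -0.404 0 0 0 -1;-0.7 0.02 -0.487 0 0 0 -1;-0.7 0.02 -0.487 0 0 0 -1;-0.7 0.02 -0.487 0 0 0 -1'
python3 - <<'E'
from h import *
stt(); c=np.array([.5132,-.3066])
a=np.radians(79.4); M=np.array([[np.cos(a),np.sin(a),0],[-np.sin(a),np.cos(a),0],[0,0,1]])
for n in("side","top"):
    s=arm.snapshot(n)
    for r in arm.silhouettes("bracket",s)[:1]:
        p=cloud(s,r["pixels"]); q=(p-[c[0],c[1],0])@M.T; z=np.median(q[:,2]); f=q[abs(q[:,2]-z)<.012]
        print(n,len(q),z,np.round(np.percentile(f,[1,10,50,90,99],0),4).tolist())
        A=np.c_[f[:,:2],np.ones(len(f))];print(np.linalg.lstsq(A,f[:,2],rcond=None)[0])
p=np.array(arm.sense()["position"]); L=Rm(arm.sense()["eef_rot"])
rel(([p[0],p[1],.06],L),([p[0],p[1],.0295],L))
E
```

```text
time_s: 11.82
position: [0.5387, -0.1647, 0.1665]
eef_rot: [-179.8, -35.0, 77.7]
ft_force: [0.5, -0.4, -2.9]
width: 0.117
grasp_force: 98.8
time_s: 12.65
position: [0.5068, -0.3318, 0.1664]
eef_rot: [-179.9, -35.0, 77.6]
ft_force: [-0.3, 0.3, -3.6]
width: 0.118
grasp_force: 98.9
12.65 [ 0.5068 -0.3318  0.1664] [-179.89  -35.04   77.6 ] q [-54.5  28.3  81.3  25.2  95.1 -45.5] F [-0.3  0.3 -3.6] w 0.118 g 98.9
side 951 0.15019162727832547 [[-0.0443, -0.0321, 0.1415], [-0.0272, -0.0251, 0.1463], [0.0197, 0.0085, 0.1498], [0.0606, 0.0337, 0.1522], [0.0645, 0.0375, 0.1586]]
[-0.01900602 -0.01558369  0.1500091 ]
top 1339 0.15195487450971346 [[-0.0388, -0.0324, 0.1461], [-0.0234, -0.0268, 0.149], [0.0205, 0.0024, 0.1517], [0.0579, 0.0301, 0.1544], [0.0654, 0.0356, 0.1569]]
[-0.00439891  0.00322867  0.15174174]
-0.615 0.001 0.879 0.000 0.000 0.000 rows>=2.6
-0.175 0.000 0.250 0.000 0.000 0.000 rows>=0.7
```

```bash
python3 -m inch '-0.1 0 0.143 0 0 0 -1;-0.25 0 0.357 0 0 0 -1;-0.4 0 0.571 0 0 0 -1;-0.52 0 0.742 0 0 0 -1;-0.574 0 0.819 0 0 0 -1'
python3 -m inch '-0.06 0 0.086 0 0 0 -1;-0.12 0 0.172 0 0 0 -1;-0.16 0 0.229 0 0 0 -1;-0.186 0 0.265 0 0 0 -1;-0.186 0 0.265 0 0 0 -1;-0.186 0 0.265 0 0 0 -1'
python3 -m inch '-0.01 0 0.014 0 0 0 -1;-0.015 0 0.021 0 0 0 -1;-0.02 0 0.029 0 0 0 -1;-0.02 0 0.029 0 0 0 -1;-0.02 0 0.029 0 0 0 -1;-0.02 0 0.029 0 0 0 -1'
```

```text
time_s: 13.27
position: [0.5063, -0.3294, 0.0645]
eef_rot: [-179.7, -35.1, 77.6]
ft_force: [-0.4, 0.6, -4.3]
width: 0.118
grasp_force: 98.7
time_s: 13.77
position: [0.5076, -0.3322, 0.0357]
eef_rot: [180.0, -34.9, 77.7]
ft_force: [-0.2, 0.3, -2.8]
width: 0.119
grasp_force: 98.7
time_s: 14.27
position: [0.5074, -0.332, 0.0318]
eef_rot: [180.0, -34.9, 77.7]
ft_force: [-0.3, 0.6, -3.2]
width: 0.117
grasp_force: 98.7
```

```bash
python3 -m inch '-0.006 0 0.008 0 0 0 -1;-0.011 0 0.016 0 0 0 -1;-0.011 0 0.016 0 0 0 -1;-0.011 0 0.016 0 0 0 -1;-0.011 0 0.016 0 0 0 -1'
python3 -m inch '-0.006 0 0.008 0 0 0 -1;-0.006 0 0.008 0 0 0 -1;-0.006 0 0.008 0 0 0 -1;-0.006 0 0.008 0 0 0 -1'
```

```text
time_s: 14.68
position: [0.5074, -0.3319, 0.0297]
eef_rot: [-180.0, -34.9, 77.7]
ft_force: [0.9, 0.1, -2.8]
width: 0.123
grasp_force: 98.7
time_s: 15.02
position: [0.5074, -0.3321, 0.0291]
eef_rot: [180.0, -34.9, 77.7]
ft_force: [-0.5, -0.3, 0.4]
width: 0.12
grasp_force: 99.0
```

```bash
python3 -m inch '-0.006 0 0.008 0 0 0 -1;-0.006 0 0.008 0 0 0 -1;-0.006 0 0.008 0 0 0 -1'
python3 -m inch '0 0 0 0 0 0 -0.6;0 0 0 0 0 0 -0.4;0 0 0 0 0 0 -0.2;0 0 0 0 0 0 -0.1;0 0 0 0 0 0 -0.1;0 0 0 0 0 0 -0.1' 20
python3 -m inch '0 0 -0.2 0 0 0 -0.1;0 0 -0.5 0 0 0 -0.1;0 0 -0.9 0 0 0 -0.1;0 0 -1 0 0 0 -0.1'
python3 -m inch '0 0 -0.4 0 0 0 -0.1;0 0 -0.8 0 0 0 -0.1;0 0 -1 0 0 0 -0.1;0 0 -1 0 0 0 -0.1'
python3 - <<'E'
from h import *
stt(); c=np.array([.5132,-.3066])
a=np.radians(79.4); M=np.array([[np.cos(a),np.sin(a),0],[-np.sin(a),np.cos(a),0],[0,0,1]])
for n in("side","top"):
    s=arm.snapshot(n); knob(cloud(s))
    cv2.imwrite(f"pics/{n}5.png",s["image"][:,:,::-1])
    for r in arm.silhouettes("bracket",s)[:1]:
        p=cloud(s,r["pixels"]); q=(p-[c[0],c[1],0])@M.T; z=np.median(q[:,2]); f=q[abs(q[:,2]-z)<.006]
        print(n,len(q),z,np.round(np.percentile(f,[1,10,50,90,99],0),4).tolist())
        A=np.c_[f[:,:2],np.ones(len(f))];print(np.linalg.lstsq(A,f[:,2],rcond=None)[0])
E
```

```text
time_s: 15.27
position: [0.5075, -0.332, 0.0291]
eef_rot: [180.0, -35.0, 77.8]
ft_force: [-2.9, 1.2, 5.1]
width: 0.114
grasp_force: 100.1
time_s: 15.77
position: [0.5074, -0.3319, 0.0277]
eef_rot: [-180.0, -34.9, 77.7]
ft_force: [0.2, -0.4, 0.1]
width: 0.449
grasp_force: 0.0
time_s: 16.1
position: [0.4961, -0.3926, 0.115]
eef_rot: [179.6, -34.6, 77.9]
ft_force: [0.3, -1.1, 1.4]
width: 0.452
grasp_force: 0.0
time_s: 16.43
position: [0.4835, -0.4483, 0.1969]
eef_rot: [179.5, -34.5, 77.8]
ft_force: [0.8, -0.3, 1.5]
width: 0.448
grasp_force: 0.0
16.43 [ 0.4835 -0.4483  0.1969] [179.54 -34.5   77.85] q [-61.   36.4  66.2  22.9 103.4 -48.5] F [ 0.8 -0.3  1.5] w 0.448 g 0.0
knob 114 [0.60437124 0.15565278 0.16268636] 0.126827761537644 78.10670409377798
side 909 0.012807715578967649 [[-0.0445, -0.0333, 0.0077], [-0.0297, -0.0273, 0.01], [0.0187, 0.0069, 0.0125], [0.0578, 0.031, 0.0148], [0.0649, 0.036, 0.0172]]
[-0.00605637  0.00522464  0.01257212]
knob 71 [0.60764691 0.15169834 0.16498474] 0.12421067846618955 76.87070409264754
top 1106 0.014442073802695465 [[-0.0448, -0.0325, 0.0091], [-0.0325, -0.0268, 0.0111], [0.0145, 0.0016, 0.0141], [0.0548, 0.029, 0.017], [0.0636, 0.0349, 0.0193]]
[-0.00181346  0.00159301  0.01410111]
```

View pics/side5.png

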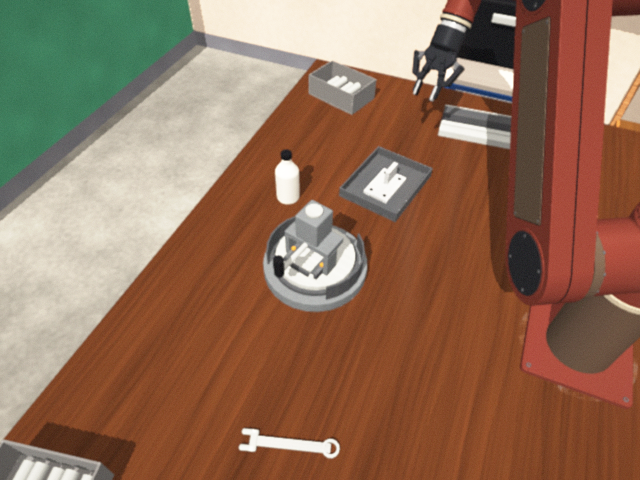

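The picture shows the bracket flat in the tray (around 385,187) with its rib up. The jig's knob is at the back (278,266), the bottle and wrench haven't moved, and the gripper is clear.

```bash
python3 -c "
from workcell import arm
print(arm.job_done())"
```

```text
the job is handed in; nothing more can be done
None
```

The job is handed in, with no verdict returned: at my last look the jig sat in the click facing the front gap, the bracket lay flat and rib up in the tray, and the bottle and wrench looked unmoved, at about 16.5 s of the 58 s allowed.

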